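# Clamp a birch blank and hold the moisture meter on its mark

### The job

The birch blank must prove dry before moss is glued on it. Press the lever of the clamping board down until its catch snaps over and holds the lever by itself, let go of the lever, then take the moisture meter out of its stand and hold it upright on the clamped blank, its two pins on the pencil line with the short cross tick midway between them, pressing lightly so that both sprung pins are about half pushed in and neither is driven onto its stop. Finish while still holding the meter there for the reading, with the blank still clamped in its recess and the other things on the bench left where they are.

Things in the scene. Friction and masses are not known exactly. Their poses are not given: they have to be found in the camera images.
- clamp_board: Plywood board fixed to the bench, 260 (x) x 160 (y) x 18 mm; origin at the centre of its underside, z up, -x its front edge. A round recess 4 mm deep for the blank is centred at x 0, y -30 mm. The steel clamp arm, 14 mm wide, lies along the line y +45 mm, from its pivot near the rear edge to its pad near the front edge, above a rubber stop.
- hold_down (a joint): Clamp arm, rad: 0 raised by its spring (front end up), 0.37 down on its stop. Pushed to 0.36 or more the catch snaps over; released, it then rests at about 0.348, held. Takes 6 to 15 N at the pad; on the stop the force climbs steeply. Latched it lies level, top 61 mm above the bench.
- lever_pad (a point): Centre of the top of the black ribbed pad (56 mm along the arm, 26 mm across) at the front end of the arm, 205 mm from the pivot: press here from above. Seen in the board's frame it lies at y +45 mm and, raised, x -94, z 137 mm; level, x -110, z 67 mm; on the stop, z 63 mm. It tilts with the arm (0.35 rad when raised).
- lever_pivot (a point): Pivot of the clamp arm, 55 mm above the bench, at x +95, y +45 mm of the board.
- catch_nose (a point): Tip of the catch, a sprung steel hook that snaps over a cross pin on the +y side of the arm, 55 mm behind the pad's centre. The hook stands up to 100 mm above the bench at x -50 to -90, y +62 to +80 mm of the board and swings 15 mm toward the front as it gives way: press the pad in front of it and keep off the hook.
- foot_tip (a point): Underside of the clamp's small sprung rubber foot (11 mm across), on a crossbar that reaches from the arm over the blank's rim, 28 mm beside the tick on the +y side of the board. Lowered, it stands 9 mm or more clear of a meter placed rightly.
- recess (a point): Centre of the floor of the recess, 14 mm above the bench.
- blank: Loose round birch blank, 68 mm across, 10 mm thick, lying in the recess (1.8 mm play all round); origin at the centre of its underside, z up, x along the pencil line.
- tick (a point): Centre of the blank's top face, 24 mm above the bench: here a short pencil tick (10 mm) crosses the long pencil line (52 mm, along the blank's x).
- meter: Hand-held moisture meter: dark flat upright case 36 (x) x 22 (y) x 120 mm (z), display on the -y face, two steel pins below. Origin midway between the tips of the free pins; z up the case, which spans z 13 to 133 mm. Pins at x +11 and -11 mm, so x is the pin line. Ribbed grips on the +x and -x sides at z 90 to 127 mm, 36 mm apart: take it there; 0.12 kg. Either way round is right.
- pin_a (a joint): Sprung pin at x = +11 mm, m pushed into the case: 0 free, 0.008 on its stop; 0.5 N to start and 0.35 N per mm.
- pin_b (a joint): Sprung pin at x = -11 mm, the same.
- meter_stand: Grey plastic stand fixed to the bench, foot 84 (x) x 66 (y) mm, 46 mm high, origin at the centre of its underside. The meter stands upright in its open well (26 mm deep, 2 mm play), its x along the stand's x, its origin at z 7 mm, its pins hanging free in a slot; pull it straight up by at least 45 mm.
- tub: Bystander, loose: purple screw-top tub, 67 mm across and 50 mm high (the one beside the work, not its twin far back); origin under its centre.
- movement: Bystander, loose: black square quartz clock movement, 56 x 56 x 33 mm; origin under its centre.
- tape_roll: Bystander, loose: roll of beige masking tape lying flat, 104 mm across, 24 mm high; origin under its centre.
- cutters: Bystander, loose: side cutters with black grips lying flat, 149 mm long, 11 mm high; origin under its centre.
- moss_bun: Bystander, loose: green cushion of moss, 56 mm across, 32 mm high; origin under its centre.

How it is judged (in metres and radians):
On the way, in this order (a step that is already met when the one before it is completed fails the run):
1. the clamp arm is held down by its catch, untouched by the fingers (value of joint hold_down above 0.325 rad and contact force between the fingers and clamp_board below 0.1 N), for 0.3 s.
2. the meter is held by the fingers, out of its stand, the arm still latched (value of joint hold_down above 0.325 rad and contact force between the fingers and meter above 1 N and contact force between meter and meter_stand below 0.05 N and height (world z) of meter above 0.05 m), for 0.1 s.
At the end, for the whole second after the job is handed in: Arm latched and untouched; blank flat in its recess; meter held at rest by the fingers alone, within 0.1 rad of upright and 0.17 rad of the pencil line, midpoint of its pins within 5 mm of the tick, both pins 1.2 to 6.8 mm in, 1.2 to 8 N on the blank, touching nothing else (all of step 1 and horizontal distance between blank and recess below 0.004 m and angle between blank's own z axis and vertical below 0.04 rad and z of blank in the frame of clamp_board below 0.017 m and contact force between the fingers and meter above 1 N and horizontal distance between meter and tick below 0.005 m and angle between meter's own z axis and vertical below 0.1 rad and angle between the x axis of meter and the x axis of blank, either way round below 0.17 rad and value of joint pin_a between 0.0012 and 0.0068 m and value of joint pin_b between 0.0012 and 0.0068 m and contact force between meter and blank between 1.2 and 8 N and contact force between meter and clamp_board below 0.1 N and linear speed of meter below 0.02 m/s); the arm keeps its last pose, push and grip.
It fails at once if a pin driven onto its stop (value of joint any of pin_a, pin_b above 0.0078 m).
It fails at once if a bystander shifted by more than 30 mm (distance of any of tub, movement, tape_roll, cutters, moss_bun from where it was at the start of the episode above 0.03 m).
It fails at once if the blank lifted or knocked out of its recess (height (world z) of blank above 0.022 m or horizontal distance between blank and recess above 0.012 m).
It also fails if it takes over 51 s, if anything falls off the work surface, if the arm or the gripper's body presses on something with over 40 N, if the wrist force passes 120 N, or if a joint passes its speed limit or range.

### The arm

A 6-joint arm with a two-finger parallel gripper is mounted at the origin on a cart in front of the work surface, level with it; the furniture and walls round the work are solid. World frame = base frame: x ahead of the robot, y to its left, z up, the work surface at z = 0. Lengths are in mm, angles in rad, forces in N, time in s.
With the tool pointing down it reaches from about 300 to 850 mm from the base axis. Payload 5.4 kg.
Tool frame: the origin (TCP) lies midway between the tips of the shut fingers; the grasp point (between the pads) lies 19 mm behind it; z points along the fingers, y is the line along which they close (so a half turn about z gives the same grasp; the last joint's range is limited). The gripper opens to 85 mm and grips with 20 to 120 N. Pads are 22 mm wide; open, the fingers measure 114 mm over their backs; the gripper's body (76 mm by 85 mm) begins 54 mm behind the grasp point. The pads swing forward as they close: fully open they stand 13 mm farther back than shut.
Start: joints at [1.013, 0.158, 1.597, -0, 1.386, -0.21], TCP at [195.986, 540.551, 231.299] pointing down, gripper open.
Joint ranges: [-2.91, 2.91], [-0.94, 2.29], [0.18, 2.7], [-1.29, 4.43], [0.17, 2.64], [-3, 3]. Speed limits (rad/s): [2.57, 2.57, 3.14, 3.14, 3.14, 3.14].

### API

Orientations are given as [roll, pitch, yaw] about the fixed x, y, z axes, in that order (R = Rz(yaw) Ry(pitch) Rx(roll)).
In Python, from station import ctrl, imaging gives the robot as it stands.
- The arm moves only by the shell command python3 -m pendant 'ROWS'. ROWS is text: rows parted by semicolons, each of 7 numbers parted by spaces: the shift along the world's x, y, z in units of 30 mm (1.0 is 30 mm), then the turn, a rotation vector about the world's x, y, z in units of 8 degrees (1.0 is 8 degrees), then the finger opening in mm, from 0 to 85.4. In form: x y z rx ry rz jaw; .... A call has 1 to 20 rows; each row is the pose to reach, as a shift and turn from the pose commanded when the call began; what a row does not reach only later rows make up. A row lasts 1/10 s, in which the tool goes at most 50 mm and 8.59 degrees, less where a joint would pass 70% of its speed; a pose out of reach is approached as far as the arm can. A call with a gripper value outside its range is refused whole. The fingers move at their own pace and stop on an object; the grip force is fixed at half the most. Time passes only in rows, so rows that repeat a pose let the fingers close. It gives the time, the measured TCP pose, the force, the opening and the grip force at its end, in the units of the state.
- ctrl.sense(): the state, without advancing time (a new reading comes with each control period).
- imaging.read_camera(name): name is "scene" or "side" or "wrist"; returns (picture, depth): 420x560x3 uint8, red, green, blue; 420x560 float32, mm along the optical axis (not along the pixel's ray), 0 where there is no reading.
- imaging.calibration(name): a dict with "intrinsics" (3x3 intrinsics, pixels), "R" (3x3) and "t" (3): a world point X has camera coordinates R X + t. Camera axes: x right, y down, z forward; pixel columns grow to the right and rows downward; lengths in mm; the calibration is good to about 2 mm. A picture is of the moment at which its call begins: read the wrist's pose just before it. calibration takes no time and is no camera call; for the wrist camera it gives the pose at the moment of the call.
- ctrl.finish_job(): hands the job in; it is judged then, once.
The state is a dict: "t": time; "joint_positions": joint angles; "qd": joint speeds; "joint_torque": joint torques, N m; "tcp_pos": TCP position; "orientation": TCP orientation; "ft_force": force on the tool from outside, world axes, zero at the start; "torque": the same for the moment, N m; "grip_width": finger opening in mm; "grasp_force": force on a finger pad.
Only numpy, scipy, OpenCV 4.12 (cv2) and the standard library are available. Lean on these libraries where they do the work, as an engineer would, in place of code of your own. Each camera call takes 0.05 s, during which the arm holds its last target. There are 200 camera calls.

## Working session

There is one attempt and no reset: what is moved stays moved. The work goes in short steps, Python scripts to look and compute and a shell command to move; the robot and the scene stay as the last step left them, time stands still between calls to the robot, and variables do not carry over. Pictures are saved under pics/ and viewed, at most 10 in all, crops included, and the job is handed in when it is done.

```bash
mkdir -p pics; ls
cat > h.py <<'E'
import numpy as np, cv2
from station import ctrl, imaging
def shot(n,f):
    c=imaging.calibration(n); p,d=imaging.read_camera(n)
    np.savez(f'pics/{f}.npz',p=p,d=d,K=c['intrinsics'],R=c['R'],t=c['t'])
    cv2.imwrite(f'pics/{f}.png',p[:,:,::-1]); return p,d,c
def load(f):
    z=np.load(f'pics/{f}.npz'); return z['p'],z['d'],dict(intrinsics=z['K'],R=z['R'],t=z['t'])
def ray(c,u,v):
    K,R,t=[np.array(c[k],float) for k in('intrinsics','R','t')]
    return -R.T@t.ravel(), R.T@np.linalg.inv(K)@np.array([u,v,1.])
def onz(c,u,v,z):
    o,r=ray(c,u,v); return o+r*(z-o[2])/r[2]
def dp(c,d,u,v):
    o,r=ray(c,u,v); return o+r*d[int(v),int(u)]
def cloud(c,d):
    K,R,t=[np.array(c[k],float) for k in('intrinsics','R','t')]
    v,u=np.mgrid[:d.shape[0],:d.shape[1]]
    P=np.stack([u,v,np.ones_like(u)],-1)@np.linalg.inv(K).T*d[...,None]
    return (P-t.ravel())@R
E
python3 - <<'E'
from h import *
print(ctrl.sense())
shot('scene','scene0');shot('side','side0')
E
```

```text
pics
{'t': 0.0, 'joint_positions': array([ 1.01288756e+00,  1.59062665e-01,  1.59823917e+00,  7.12609282e-06,
        1.38621736e+00, -2.10101668e-01]), 'qd': array([-1.57165143e-03, -2.07386879e-03,  2.29616166e-05,  1.29401582e-03,
        3.68121589e-04,  7.43935418e-04]), 'joint_torque': array([-2.00646009e-04, -3.96002162e+01, -3.31430376e+01, -2.38829534e-04,
        8.32163903e-03,  7.58064118e-06]), 'tcp_pos': array([195.67098049, 540.03632286, 230.30578808]), 'orientation': array([-3.13970993e+00, -4.08647172e-04,  2.79378386e+00]), 'ft_force': array([0.25582691, 0.30995979, 0.03132711]), 'torque': array([-0.0087389 , -0.01032739, -0.01747643]), 'grasp_force': 0.0, 'grip_width': 85.57762402540871}
```

View pics/scene0.png

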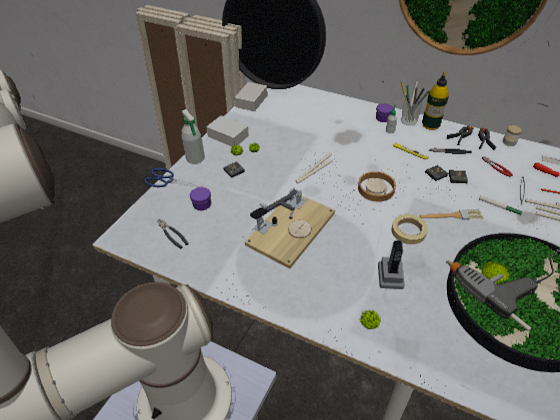

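View pics/side0.png

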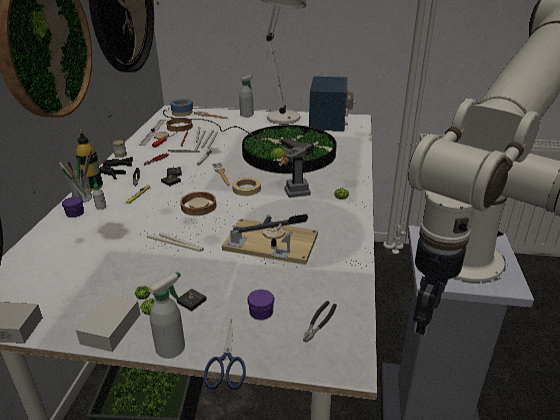

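The scene view shows the board around (290,230), with the clamp arm from its pad (265,210) towards the rear at (295,192), and the blank at (299,229). The meter stands in its stand at (395,265), and the tub, cutters and tape are clear of the work. Next I'll measure from depth.

Run:
```python
from h import *
for f,bx,sx in(('scene0',(235,180,345,270),(370,230,415,295)),('side0',(215,205,325,268),(280,130,315,200))):
    p,d,c=load(f); P=cloud(c,d); hsv=cv2.cvtColor(p,cv2.COLOR_RGB2HSV)
    def win(b): m=np.zeros(d.shape,bool); m[b[1]:b[3],b[0]:b[2]]=1; return m&(d>0)
    w=win(bx); m=w&(abs(P[...,2]-18)<5)&(hsv[...,1]>50)
    q=P[m]; print(f,'board',m.sum(),q[:,2].mean(),cv2.minAreaRect(q[:,:2].astype(np.float32)))
    m=w&(P[...,2]>90)&(P[...,2]<190); q=P[m]; print(' high',m.sum(),np.round(q[np.argsort(-q[:,2])][::max(1,len(q)//14)]))
    m=w&(P[...,2]>40)&(P[...,2]<90); q=P[m];print(' mid',m.sum(),np.round(q[np.argsort(-q[:,2])][::max(1,len(q)//12)]))
    w=win(sx)
    for lo,hi in((38,50),(60,120),(131,150),(3,12)):
        m=w&(P[...,2]>lo)&(P[...,2]<hi); q=P[m]
        print(' stand',lo,hi,m.sum(),q.mean(0).round(1) if len(q) else '', cv2.minAreaRect(q[:,:2].astype(np.float32)) if len(q)>3 else '')
    cv2.imwrite(f'pics/crop_{f}.png',cv2.resize(p[sx[1]-30:bx[3]+30, :][:, min(bx[0],sx[0])-10:max(bx[2],sx[2])+10,::-1],None,fx=3,fy=3))
    print((max(bx[2],sx[2])-min(bx[0],sx[0])+20)*3,(bx[3]-sx[1]+60)*3)
```

```text
scene0 board 2521 17.691717838200965 ((572.9042358398438, 5.0792236328125), (162.13890075683594, 261.6097106933594), 82.66776275634766)
 high 293 [[462.  66. 148.]
 [471.  68. 142.]
 [463.  55. 140.]
 [458.  61. 138.]
 [463.  58. 134.]
 [503.  61. 132.]
 [498.  52. 129.]
 [531.  51. 115.]
 [532.  51. 110.]
 [553.  59. 108.]
 [535.  50. 103.]
 [550.  48.  99.]
 [579.  24.  95.]
 [582.  42.  93.]
 [584.  33.  91.]]
 mid 261 [[573.   1.  90.]
 [577.  26.  88.]
 [601.  45.  83.]
 [576.   3.  78.]
 [632.  33.  74.]
 [674.  29.  70.]
 [570.   3.  67.]
 [519.  77.  64.]
 [516.  78.  62.]
 [677.  23.  60.]
 [572.   1.  57.]
 [665.  28.  48.]
 [504.  80.  42.]]
 stand 38 50 291 [ 521.7 -322.5   44.9] ((531.0118408203125, -321.5244140625), (70.51541137695312, 54.84132766723633), 22.285202026367188)
 stand 60 120 162 [ 520.3 -322.7   90.1] ((524.818115234375, -317.90362548828125), (37.879783630371094, 19.76970672607422), 62.573944091796875)
 stand 131 150 105 [ 529.2 -321.2  138. ] ((530.99609375, -321.04534912109375), (37.659908294677734, 22.913957595825195), 16.593399047851562)
 stand 3 12 34
[... 669 characters left out ...]
]
 [652.  51.  66.]
 [672.  45.  64.]
 [668.  35.  61.]
 [670.  53.  58.]
 [662.  51.  54.]
 [552.  59.  46.]
 [684.  49.  40.]]
 stand 38 50 475 [ 559.3 -553.    43.4] ((553.6048583984375, -553.49072265625), (151.8223419189453, 542.8824462890625), 8.681546211242676)
 stand 60 120 498 [ 555.9 -480.    74.2] ((545.3305053710938, -489.4630126953125), (126.09748077392578, 381.400390625), 9.673571586608887)
 stand 131 150 39 [ 531.7 -312.7  136.2] ((532.726806640625, -313.32391357421875), (32.781375885009766, 24.255889892578125), 22.246305465698242)
 stand 3 12 145 [ 546.1 -436.3    6.9] ((562.7586669921875, -559.7940063476562), (133.56100463867188, 584.7886962890625), 7.916475296020508)
390 594
```

The board is centred at about (573,6) with yaw −7.5°, and its fitted size of 162×262 matches the given one. The pad, predicted at (485,62,137), agrees with the cloud. The meter is at about (531,−321), with its x axis near 17°. I'll move above the pad with the fingers shut and look.

```bash
python3 -m pendant '8.9 -15.9 1 0 0 -9.7 0;8.9 -15.9 1 0 0 -9.7 0;8.9 -15.9 1 0 0 -9.7 0;8.9 -15.9 1 0 0 -9.7 0;8.9 -15.9 1 0 0 -9.7 0;8.9 -15.9 1 0 0 -9.7 0;8.9 -15.9 1 0 0 -9.7 0;8.9 -15.9 1 0 0 -9.7 0;8.9 -15.9 1 0 0 -9.7 0;8.9 -15.9 1 0 0 -9.7 0;8.9 -15.9 1 0 0 -9.7 0;8.9 -15.9 1 0 0 -9.7 0;8.9 -15.9 1 0 0 -9.7 0;8.9 -15.9 1 0 0 -9.7 0;8.9 -15.9 1 0 0 -9.7 0;8.9 -15.9 1 0 0 -9.7 0;8.9 -15.9 1 0 0 -9.7 0;8.9 -15.9 1 0 0 -9.7 0;8.9 -15.9 1 0 0 -9.7 0;8.9 -15.9 1 0 0 -9.7 0'
python3 - <<'E'
from h import *
print(ctrl.sense()['tcp_pos'])
shot('wrist','w1')
E
```

```text
t: 2.1
tcp_pos: [463.0, 63.6, 261.3]
orientation: [3.142, -0.0, 1.44]
ft_force: [0.6, -0.9, 0.4]
grip_width: 0.2
grasp_force: 0.0
[462.98357408  63.60643681 261.3323621 ]
```

View pics/w1.png

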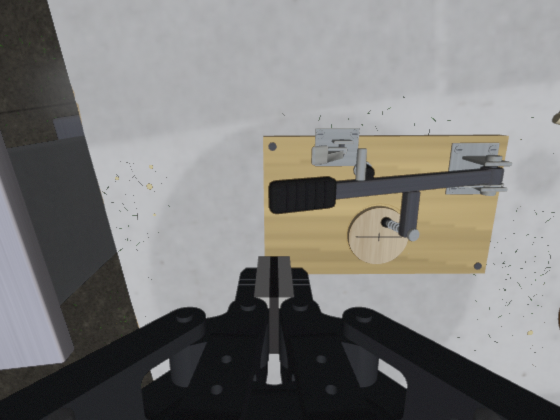

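The wrist view shows the ribbed pad at (270–335, 177–213), centre about (303,194). The board corners are at (264,136), (506,135), (484,276) and (265,274), the tick is at (379,237), and the hook plate is at (337,145).

Run:
```python
from h import *
p,d,c=load('w1')
px=[(264,136),(506,135),(484,276),(265,274)]
W=np.array([onz(c,*q,18)[:2] for q in px]); print(W.round(1))
B=np.array([(-130,80),(130,80),(130,-80),(-130,-80)],float)
print('sides',[np.linalg.norm(W[i]-W[(i+1)%4]).round(1) for i in range(4)])
H=B-B.mean(0);G=W-W.mean(0);a=np.arctan2((H[:,0]*G[:,1]-H[:,1]*G[:,0]).sum(),(H*G).sum());ctr=W.mean(0)
R=np.array([[np.cos(a),-np.sin(a)],[np.sin(a),np.cos(a)]])
print('ctr',ctr.round(1),np.degrees(a).round(2))
for n,b in dict(pad=(-94,45),press0=(-104,42),press1=(-115,42),tick=(0,-30)).items(): print(n,(ctr+R@b).round(1))
print('pad meas',onz(c,303,194,137).round(1),'depth',dp(c,d,303,194).round(1))
print('tick',onz(c,379,237,24).round(1),dp(c,d,379,237).round(1),'line',onz(c,356,237,24),onz(c,404,237,24))
```

```text
[[457.3 103.4]
 [710.6  71. ]
 [693.1 -92.2]
 [436.3 -55.7]]
sides [np.float64(255.4), np.float64(164.1), np.float64(259.4), np.float64(160.5)]
ctr [574.3   6.6] -7.45
pad [487.   63.4]
press0 [476.7  61.7]
press1 [465.7  63.2]
tick [570.4 -23.1]
pad meas [485.3  65.9 137. ] depth [485.3  66.2 138. ]
tick [570.6 -24.1  24. ] [570.6 -24.1  24. ] line [544.9180586  -20.66261364  24.        ] [598.58530331 -27.74714679  24.        ]
```

Pad and tick both agree with the predicted positions to within 3 mm. I'll lower the fingers onto the pad, sliding forward as the arm swings.

```bash
python3 -m pendant '0.4 -0.05 -1.5 0 0 0 0;0.4 -0.05 -2.8 0 0 0 0;0.4 -0.05 -3.5 0 0 0 0;0.4 -0.05 -3.8 0 0 0 0;0.4 -0.05 -4.1 0 0 0 0;0.35 -0.04 -4.4 0 0 0 0;0.3 -0.03 -4.7 0 0 0 0;0.25 -0.03 -5 0 0 0 0;0.2 -0.02 -5.3 0 0 0 0;0.15 -0.02 -5.6 0 0 0 0;0.1 -0.01 -5.9 0 0 0 0;0.1 0 -6.1 0 0 0 0;0.1 0 -6.2 0 0 0 0'
```

```text
t: 3.45
tcp_pos: [466.4, 63.4, 76.5]
orientation: [3.141, 0.0, 1.44]
ft_force: [-6.1, -0.1, 8.4]
grip_width: -0.0
grasp_force: 3.7
```

```bash
python3 -m pendant '0 0 -0.15 0 0 0 0;0 0 -0.28 0 0 0 0;0 0 -0.36 0 0 0 0;0 0 -0.36 0 0 0 0'
```

```text
t: 3.85
tcp_pos: [466.4, 63.5, 65.9]
orientation: [3.141, 0.0, 1.44]
ft_force: [-6.1, 0.1, 9.3]
grip_width: 0.4
grasp_force: 4.3
```

```bash
python3 -m pendant '0 0 -0.05 0 0 0 0;0 0 -0.1 0 0 0 0;0 0 -0.1 0 0 0 0'
```

```text
t: 4.15
tcp_pos: [466.4, 63.5, 63.0]
orientation: [3.141, 0.0, 1.44]
ft_force: [-6.2, 0.3, 8.5]
grip_width: -0.1
grasp_force: 4.7
```

```bash
python3 -m pendant '0 0 -0.04 0 0 0 0;0 0 -0.08 0 0 0 0;0 0 -0.08 0 0 0 0'
```

```text
t: 4.45
tcp_pos: [466.6, 63.5, 62.2]
orientation: [-3.141, 0.001, 1.44]
ft_force: [-12.0, 0.5, 22.0]
grip_width: -0.1
grasp_force: 11.2
```

The force has climbed, so the arm is on its stop. I'll let go gently and check the latch.

```bash
python3 -m pendant '0 0 0.1 0 0 0 0;0 0 0.2 0 0 0 0;0 0 0.5 0 0 0 0;0 0 1 0 0 0 0;0 0 2 0 0 0 0;0 0 3.3 0 0 0 0;0 0 4.6 0 0 0 0;0 0 5 0 0 0 0;0 0 5 0 0 0 0'
python3 - <<'E'
from h import *
shot('wrist','w2')
p,d,c=load('w2');P=cloud(c,d)
R=np.array([[np.cos(-.13),-np.sin(-.13)],[np.sin(-.13),np.cos(-.13)]])
b=(P[...,:2]-[574.3,6.6])@R
m=(d>0)&(abs(b[...,0]+110)<15)&(abs(b[...,1]-45)<10)
print(m.sum(),np.percentile(P[m][:,2],[10,50,90]))
E
```

```text
t: 5.35
tcp_pos: [468.0, 63.3, 212.2]
orientation: [3.135, -0.0, 1.439]
ft_force: [0.2, -0.4, -0.0]
grip_width: 0.2
grasp_force: 0.0
9380 [ 68.531387   258.81876038 293.15627667]
```

View pics/w2.png

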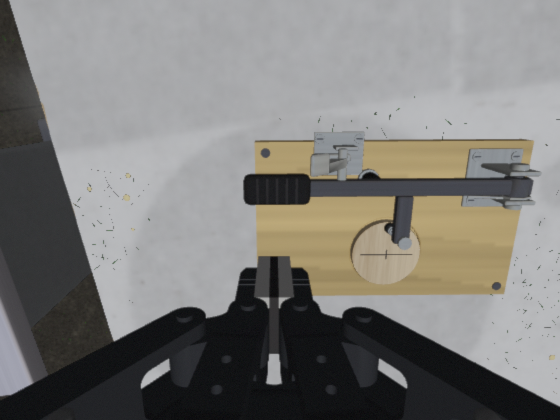

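The arm lies level with the hook over the cross pin and the pad top at 68 mm, so it is latched. The tick is now at (386,254) and the line runs level from (359,254) to (412,254). On to the meter: I'll stop short of it and take one look.

```bash
python3 -m pendant '2.9 -15.3 2.2 0 0 3.1 80;2.9 -15.3 2.2 0 0 3.1 80;2.9 -15.3 2.2 0 0 3.1 80;2.9 -15.3 2.2 0 0 3.1 80;2.9 -15.3 2.2 0 0 3.1 80;2.9 -15.3 2.2 0 0 3.1 80;2.9 -15.3 2.2 0 0 3.1 80;2.9 -15.3 2.2 0 0 3.1 80;2.9 -15.3 2.2 0 0 3.1 80;2.9 -15.3 2.2 0 0 3.1 80;2.9 -15.3 2.2 0 0 3.1 80;2.9 -15.3 2.2 0 0 3.1 80;2.9 -15.3 2.2 0 0 3.1 80;2.9 -15.3 2.2 0 0 3.1 80;2.9 -15.3 2.2 0 0 3.1 80'
python3 - <<'E'
from h import *
s=ctrl.sense();print(s['tcp_pos'],s['orientation'])
p,d,c=shot('wrist','w3');P=cloud(c,d)
for lo,hi in((134,146),(42,50)):
    m=(d>0)&(P[...,2]>lo)&(P[...,2]<hi)&(np.hypot(P[...,0]-531,P[...,1]+321)<60)
    q=P[m];r=cv2.minAreaRect(q[:,:2].astype(np.float32));print(m.sum(),q.mean(0),r)
E
```

```text
t: 6.9
tcp_pos: [553.1, -394.3, 275.1]
orientation: [-3.142, -0.0, 1.874]
ft_force: [1.0, 0.7, -0.1]
grip_width: 80.3
grasp_force: 0.0
[ 553.1482956  -394.26524765  275.09275687] [-3.14153547e+00 -2.23130218e-04  1.87353354e+00]
1372 [ 532.92045408 -319.79970515  138.72769021] ((533.0790405273438, -319.8037109375), (36.1380500793457, 22.355695724487305), 23.19910430908203)
2460 [ 532.19988554 -319.94664391   45.64810738] ((532.855224609375, -319.8084716796875), (69.89849853515625, 54.02186965942383), 21.95261573791504)
```

View pics/w3.png

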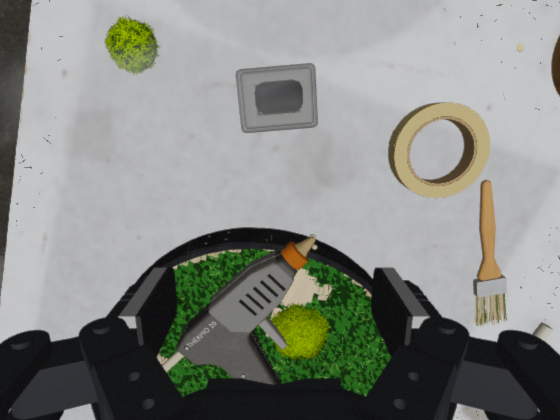

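The wrist view shows the meter's dark top at (278,97) inside the grey stand. The measured top is 36.1×22.4 mm at (533,−320), at 22.5°, as it should be. I'll align over it, descend, grip and check.

```bash
python3 -m pendant '-0.67 2.49 0 0 0 0.65 80;-0.67 2.49 0 0 0 0.65 80;-0.67 2.49 -1 0 0 0.65 80;-0.67 2.49 -2.2 0 0 0.65 80;-0.67 2.49 -3.4 0 0 0.65 80;-0.67 2.49 -4.6 0 0 0.65 80;-0.67 2.49 -5.6 0 0 0.65 80;-0.67 2.49 -6 0 0 0.65 80;-0.67 2.49 -6 0 0 0.65 80;-0.67 2.49 -6 0 0 0.65 30;-0.67 2.49 -6 0 0 0.65 30;-0.67 2.49 -6 0 0 0.65 30;-0.67 2.49 -6 0 0 0.65 30;-0.67 2.49 -6 0 0 0.65 30;-0.67 2.49 -6 0 0 0.65 30;-0.67 2.49 -6 0 0 0.65 30'
```

```text
t: 8.55
tcp_pos: [534.0, -321.6, 97.2]
orientation: [3.14, 0.003, 1.963]
ft_force: [0.1, 0.7, 6.4]
grip_width: 35.2
grasp_force: 60.0
```

Gripped at 35 mm. I'll lift straight up.

```bash
python3 -m pendant '0 0 0.2 0 0 0 30;0 0 0.5 0 0 0 30;0 0 1 0 0 0 30;0 0 1.6 0 0 0 30;0 0 2.3 0 0 0 30;0 0 3 0 0 0 30;0 0 3.7 0 0 0 30;0 0 4 0 0 0 30;0 0 4 0 0 0 30'
```

```text
t: 9.45
tcp_pos: [533.6, -321.4, 217.4]
orientation: [3.14, 0.003, 1.963]
ft_force: [0.2, 0.0, -1.6]
grip_width: 35.6
grasp_force: 60.0
```

Run:
```python
from h import *
p,d,c=load('w2'); g=cv2.cvtColor(p,cv2.COLOR_RGB2GRAY)
a,b=onz(c,359,254,24),onz(c,412,254,24)
for x in (364,368,372,376,380,396,400,404,408): print(x,248+g[248:260,x].argmin(),end=' ')
print(); 
for y in (250,251,252,256,257,258): print(y,380+g[y,380:393].argmin(),end=' ')
print(a,b,np.degrees(np.arctan2(*(b-a)[1::-1])),onz(c,386,254,24),onz(c,385.5,254,24))
```

```text
364 254 368 254 372 254 376 254 380 254 396 254 400 254 404 254 408 254 
250 386 251 386 252 386 256 386 257 385 258 385 [543.60867586 -19.72380502  24.        ] [596.16168368 -26.82222473  24.        ] -7.692477599464311 [570.36734258 -23.33814139  24.        ] [569.87155477 -23.27117453  24.        ]
```

Tick at (570.3,−23.4), line at −7.7°. I'll carry the meter above it, with the pins about 40 mm over the blank.

```bash
python3 -m pendant '1.22 9.87 0 0 0 -3.77 30;1.22 9.87 0 0 0 -3.77 30;1.22 9.87 0 0 0 -3.77 30;1.22 9.87 0 0 0 -3.77 30;1.22 9.87 0 0 0 -3.77 30;1.22 9.87 0 0 0 -3.77 30;1.22 9.87 0 0 0 -3.77 30;1.22 9.87 0 0 0 -3.77 30;1.22 9.87 0 0 0 -3.77 30;1.22 9.87 0 0 0 -3.77 30;1.22 9.87 0 0 0 -3.77 30;1.22 9.87 -0.7 0 0 -3.77 30;1.22 9.87 -1.4 0 0 -3.77 30;1.22 9.87 -2 0 0 -3.77 30;1.22 9.87 -2.2 0 0 -3.77 30;1.22 9.87 -2.2 0 0 -3.77 30'
python3 - <<'E'
from h import *
s=ctrl.sense();print(s['tcp_pos'],s['orientation'],s['ft_force'])
ims=[]
for n,f,b in(('side','s4',(215,170,325,270)),('scene','c4',(235,140,345,270)),('wrist','w4',None)):
    p,d,c=shot(n,f)
    K,R,t=[np.array(c[k],float) for k in('intrinsics','R','t')]
    for X in((570.3,-23.4,24),(570.3,-23.4,61),(570.3,-23.4,194)):
        q=K@(R@np.array(X)+t.ravel()); print(n,X,(q[:2]/q[2]).round(1))
    if b: ims.append(cv2.resize(p[b[1]:b[3],b[0]:b[2],::-1],(int((b[2]-b[0])*4.5*100/(b[3]-b[1])),450),interpolation=cv2.INTER_CUBIC))
cv2.imwrite('pics/both4.png',np.hstack(ims)[:,:800]); print([i.shape for i in ims])
E
```

```text
t: 11.05
tcp_pos: [568.8, -25.1, 148.2]
orientation: [-3.14, -0.0, 1.436]
ft_force: [1.0, 0.6, -1.3]
grip_width: 35.5
grasp_force: 60.2
[568.83110993 -25.06725274 148.23381716] [-3.13954621e+00 -2.46567367e-04  1.43567608e+00] [ 0.9519217   0.59304258 -1.32120194]
side (570.3, -23.4, 24) [273.4 230.4]
side (570.3, -23.4, 61) [273.3 220.4]
side (570.3, -23.4, 194) [272.8 182. ]
scene (570.3, -23.4, 24) [298.9 227.4]
scene (570.3, -23.4, 61) [299.1 219. ]
scene (570.3, -23.4, 194) [299.6 185.9]
wrist (570.3, -23.4, 24) [274.1 197.7]
wrist (570.3, -23.4, 61) [274.2 211.6]
wrist (570.3, -23.4, 194) [275.5 332.1]
[(450, 495, 3), (450, 380, 3)]
```

View pics/both4.png

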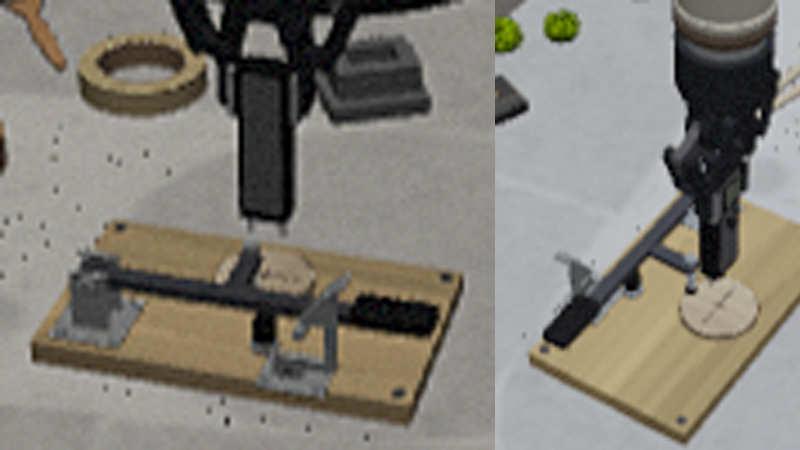

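View pics/w4.png

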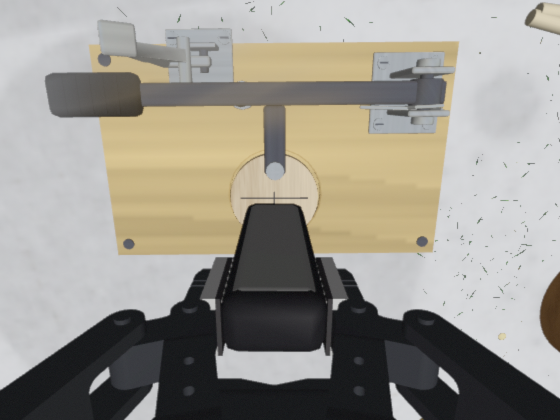

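In the wrist view the tick is at (274,198), exactly where predicted. The meter's lower far edge runs from (249,206) to (302,206), parallel to the line, and the meter hangs upright just short of the tick. I'll check the offset from that lower edge.

Run:
```python
from h import *
p,d,c=load('w4'); P=cloud(c,d)
m=np.zeros(d.shape,bool); m[200:300,235:315]=1
m&=(P[...,2]>60)&(P[...,2]<170)&(d>0)
v,u=np.nonzero(m); z=P[...,2][m]
print('lowest z',np.percentile(z,[0,1,3,10]))
for r in (206,210,220,240,260,280):
    cc=u[v==r]
    if len(cc): q=P[r,cc.min()+1],P[r,cc.max()-1],P[r,int(cc.mean())]; print(r,cc.min(),cc.max(),*[x.round(1) for x in q])
e=np.array([.991,-.134]);n=np.array([.134,.991])
q=P[m]; lo=q[(q[:,2]<90)]; rel=lo[:,:2]-[570.3,-23.4]
print('along',np.percentile(rel@e,[2,98]),'perp median (want 11 + 0)',np.median(rel@n))
hi=q[(q[:,2]>120)&(q[:,2]<150)]; rel=hi[:,:2]-[570.3,-23.4]; print('upper',np.percentile(rel@e,[2,98]),np.median(rel@n))
```

```text
lowest z [77.67062347 79.97696126 85.76297664 97.01932015]
206 248 300 [556.3 -11.7  81.4] [586.5 -15.9  81.2] [571.6 -12.   87.7]
210 246 302 [555.4 -12.1  88.1] [587.2 -16.4  88.2] [571.6 -11.9  96.2]
220 243 304 [555.  -12.5 106. ] [586.9 -16.7 106.5] [571.1 -11.8 114.8]
240 238 310 [555.1 -12.2 136.6] [587.4 -17.4 134.6] [571.5 -11.7 143.8]
260 235 314 [556.2 -11.4 161. ] [586.8 -16.6 158.7] [571.4 -12.  164.2]
along [-16.77299526  16.00463041] perp median (want 11 + 0) 11.105830537756043
upper [-16.5668325   15.82041088] 11.385124600546254
```

The meter is centred within 0.5 mm on the tick and upright. I'll lower it in small steps, watching the force; contact is expected near TCP z 114.

```bash
python3 -m pendant '0 0 -0.3 0 0 0 30;0 0 -0.6 0 0 0 30;0 0 -0.8 0 0 0 30;0 0 -0.95 0 0 0 30;0 0 -1 0 0 0 30;0 0 -1 0 0 0 30;0 0 -1 0 0 0 30'
python3 -m pendant '0 0 -0.05 0 0 0 30;0 0 -0.1 0 0 0 30;0 0 -0.1 0 0 0 30;0 0 -0.1 0 0 0 30'
```

```text
t: 11.9
tcp_pos: [569.7, -24.7, 119.4]
orientation: [3.141, 0.0, 1.437]
ft_force: [0.4, -0.1, -1.5]
grip_width: 35.6
grasp_force: 60.2
t: 12.3
tcp_pos: [569.5, -24.6, 116.1]
orientation: [-3.142, 0.0, 1.437]
ft_force: [0.6, 0.4, -2.2]
grip_width: 35.5
grasp_force: 60.2
```

```bash
python3 -m pendant '0 0 -0.03 0 0 0 30;0 0 -0.06 0 0 0 30;0 0 -0.06 0 0 0 30;0 0 -0.06 0 0 0 30'
```

```text
t: 12.7
tcp_pos: [569.5, -24.7, 114.3]
orientation: [-3.142, 0.0, 1.437]
ft_force: [0.4, -1.1, -0.7]
grip_width: 35.2
grasp_force: 60.2
```

```bash
python3 -m pendant '0 0 -0.03 0 0 0 30;0 0 -0.05 0 0 0 30;0 0 -0.05 0 0 0 30';python3 -m pendant '0 0 0 0 0 0 30';python3 -m pendant '0 0 0 0 0 0 30'
```

```text
t: 13.0
tcp_pos: [569.6, -24.7, 113.0]
orientation: [3.141, 0.0, 1.437]
ft_force: [0.2, 0.5, -1.1]
grip_width: 35.4
grasp_force: 60.3
t: 13.1
tcp_pos: [569.6, -24.7, 113.0]
orientation: [3.141, 0.0, 1.437]
ft_force: [-0.2, -0.4, -0.2]
grip_width: 35.6
grasp_force: 60.3
t: 13.2
tcp_pos: [569.6, -24.6, 113.0]
orientation: [3.141, 0.0, 1.437]
ft_force: [1.0, 0.1, 0.6]
grip_width: 35.3
grasp_force: 60.4
```

```bash
python3 -m pendant '0 0 -0.04 0 0 0 30;0 0 -0.07 0 0 0 30;0 0 -0.07 0 0 0 30'
python3 - <<'E'
from h import *
fs=[]
for i in range(12):
    imaging.read_camera('side'); fs.append(ctrl.sense()['ft_force'])
print(np.mean(fs,0),np.std(fs,0)/3.4,ctrl.sense()['tcp_pos'])
E
```

```text
t: 13.5
tcp_pos: [569.6, -24.7, 110.8]
orientation: [3.141, 0.0, 1.437]
ft_force: [0.1, 0.3, 2.0]
grip_width: 35.4
grasp_force: 60.5
[-0.2605366   0.3502425   1.75006537] [0.1147477  0.17576311 0.14481912] [569.58098571 -24.64797892 110.75815544]
```

About 3.1 N on the pins, or roughly 3 mm in. I'll go 0.9 mm more, then make a final check.

```bash
python3 -m pendant '0 0 -0.02 0 0 0 30;0 0 -0.03 0 0 0 30;0 0 -0.03 0 0 0 30;0 0 -0.03 0 0 0 30'
python3 - <<'E'
from h import *
fs=[]
for i in range(12):
    imaging.read_camera('side'); fs.append(ctrl.sense()['ft_force'])
s=ctrl.sense();print(np.mean(fs,0),s['tcp_pos'],s['orientation'])
p,d,c=shot('wrist','w5');P=cloud(c,d)
p2,_,_=shot('side','s5'); cv2.imwrite('pics/v5.png',np.hstack([p[:,:,::-1][60:360,50:470],cv2.resize(p2[180:270,215:325,::-1],(367,300),interpolation=cv2.INTER_CUBIC)]))
q=P[(d>0)&(P[...,2]>45)&(P[...,2]<130)]; rel=q[:,:2]-[570.3,-23.4]
e=np.array([.991,-.134]);n=np.array([.134,.991]); a=rel@e;b=rel@n; k=(abs(a)<19)&(abs(b-11)<4)
print(k.sum(),np.percentile(a[k],[2,98]),np.median(b[k]))
E
```

```text
t: 14.5
tcp_pos: [569.6, -24.7, 109.9]
orientation: [3.141, 0.0, 1.437]
ft_force: [-0.6, -1.1, 2.2]
grip_width: 35.5
grasp_force: 60.6
[ 0.01905968 -0.21699723  2.61015776] [569.54782032 -24.67158981 109.84190529] [3.14141911e+00 1.43842075e-05 1.43662733e+00]
4524 [-17.30716493  16.80351783] 11.778684229856914
```

View pics/v5.png

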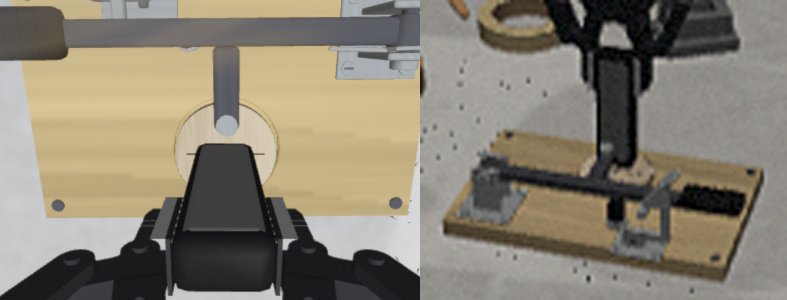

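The meter stands upright over the tick, with the line showing equally on both sides at (160–260, 154). The arm is latched and the foot is clear. Contact force is about 3.9 N, or about 4 mm per pin, so I'm handing in.

```bash
python3 -c "
from station import ctrl; print(ctrl.finish_job())"
```

```text
the job is handed in; nothing more can be done
None
```

I handed the job in at about 15 s with the lever latched and the meter held upright on the tick, within about 1 mm, its pins about half in (roughly 4 mm each, estimated from about 3.9 N); the judge's result was not shown.

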